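Make room for the long rail in the framer's parts tray

ROBOT

A 6-joint arm with a two-finger parallel gripper is mounted at the origin on the work surface. World frame = base frame: x ahead of the robot, y to its left, z up, the work surface at z = 0. Lengths are in mm, angles in rad, forces in N, time in s.
With the tool pointing down it reaches from about 250 to 850 mm from the base axis. Payload 12.5 kg.
Tool frame: the origin (TCP) lies midway between the tips of the shut fingers; the grasp point (between the pads) lies 19 mm behind it (ctrl.tcp_to_grasp is the distance from the TCP to the grasp point, in mm); z points along the fingers, y is the line along which they close (so a half turn about z gives the same grasp; the last joint's range is limited). The gripper opens to 93 mm and grips with 3 to 60 N. Pads are 15 mm wide; open, the fingers measure 128 mm over their backs; the gripper's body (75 mm by 188 mm) begins 65 mm behind the grasp point.
Start: joints at [1.037, 0.351, 1.652, -0, 1.139, -0.085], TCP at [238.604, 495.532, 218.633] pointing down, gripper open.
Joint ranges: [-2.75, 2.75], [-0.79, 2.1], [0.01, 2.65], [-1.57, 4.71], [0.07, 3.14], [-2.87, 2.87]. Speed limits (rad/s): [2.22, 2.22, 2.79, 3.14, 3.14, 3.14].

INTERFACE

Orientations are given as a 3x3 rotation matrix whose columns are the frame's x, y, z axes.
In Python, from plant import ctrl, optics, monitor, close_job gives the robot as it stands (ctrl), with the cameras (optics), the job as plain functions and the readings (monitor). Calls block until the motion is done:
- ctrl.reach(position, orientation): joint-space move of the TCP to a pose.
- ctrl.move_l(position, rot=None, max_speed=150): straight line of the TCP; rot=None keeps the orientation; max_speed is the mean speed in mm/s.
- ctrl.set_joints(angles): joint-space move.
- ctrl.command_gripper(opening): opening from 0.0 (shut) to 1.0 (fully open); the grip force is fixed at half the most; returns when the fingers have stopped.
- ctrl.dwell(seconds).
- ctrl.inverse_kinematics(position, orientation): joint angles nearest the present ones, or None.
- optics.capture(name): name is "scene" or "top" or "wrist"; returns the picture (480x640x3 uint8, red, green, blue); there is no depth.
- optics.camera_info(name): a dict with "intrinsics" (3x3 intrinsics, pixels), "world_to_cam" (4x4, takes a point from world to camera coordinates). Camera axes: x right, y down, z forward; pixel columns grow to the right and rows downward; lengths in mm; the calibration is good to about 2 mm. A picture is of the moment at which its call begins: read the wrist's pose just before it. camera_info takes no time and is no camera call; for the wrist camera it gives the pose at the moment of the call.
A pose or a line that the arm cannot do raises ctrl.Unreachable and nothing moves.
- close_job(): hands the job in; it is judged then, once.
Readings, each from a call of its own:
- monitor.current_time(): time.
- monitor.current_joint_positions(): joint angles.
- monitor.current_qd(): joint speeds.
- monitor.current_effort(): joint torques, N m.
- monitor.current_eef_pos(): TCP position.
- monitor.current_eef_rot(): TCP orientation.
- monitor.current_ft_force(): force on the tool from outside, world axes, zero at the start.
- monitor.current_wrist_torque(): the same for the moment, N m.
- monitor.current_width(): opening from 0.0 (shut) to 1.0 (fully open).
- monitor.current_gripper_force(): force on a finger pad.
Only numpy, scipy, OpenCV 4.12 (cv2) and the standard library are available. Lean on these libraries where they do the work, as an engineer would, in place of code of your own. Each camera call takes 0.05 s, during which the arm holds its last target. There are 200 camera calls.

TASK

The long moulding rail on the bench fits in neither bay of the grey parts tray as it is divided now. Slide the tray's divider towards the short L-shaped steel corner brace until the other bay is long enough for the rail, then set the rail down (do not drop it) flat on its base in that bay, lying lengthways along the tray. Take the long rail, not the shorter offcut of the same moulding, and leave the brace lying flat in its own bay.

Things in the scene. Friction and masses are not known exactly. Their poses are not given: they have to be found in the camera images.
- tray: Grey plastic tray fixed to the bench, outside 128 (x) x 308 (y) x 40 mm high, walls and floor 4 mm: inside 120 x 300, floor 4 mm above the bench. Origin: centre of its underside, on the bench; z up, y along its length. A divider splits it into a -y bay (empty, for the rail) and a +y bay (holds the brace).
- divider_tab (a point): Centre of the top of the divider's dark wooden tab, 76 mm above the bench; axes as the tray's. Tab 40 (x) x 12 mm (y, pinch here), 38 to 76 mm up, on a 6 mm aluminium sheet 40 mm high. Slides along the tray's y, 2 N friction, stays put; travel -70 to +90 mm from the tray's middle, starts at -55 to 0. At +50 the -y bay is 197 mm long and the brace is untouched.
- rail: Long stick of plain brown wooden picture moulding, loose, 165 (x) x 28 (y) x 32 mm high (upright sides to 24 mm, then a 16 mm wide step), about 90 g. Origin: centre of its underside; z up. Lies flat on the bench to one side of the tray; a 95 mm offcut of the same moulding on the other side is not wanted.
- brace: Short L-shaped steel corner brace, loose, two legs 45 mm long, 14 mm wide, 20 mm high, lying flat on the tray floor near the +y end. Origin: centre of its 45 x 45 mm outline, on its underside; z up.

How it is judged (in metres and radians):
On the way:
1. the divider has been slid towards the brace far enough that the -y bay is longer than the rail (divider's centre more than 18 mm towards +y of the tray's middle) (y of divider_tab in the frame of tray above 0.018 m), for 0.2 s.
At the end, for the whole second after the job is handed in: Divider centre over 16 mm to +y of the tray's middle; long rail base down on the floor of the -y bay (within 6 mm, tilt under 0.1 rad, within 0.25 rad of the tray's length); brace flat on the +y bay's floor, centre 80 to 140 mm to +y of the middle; rail and brace at rest (y of divider_tab in the frame of tray above 0.016 m and z of rail in the frame of tray between -0.002 and 0.01 m and angle between rail's own z axis and vertical below 0.1 rad and angle between the x axis of rail and the y axis of tray, either way round below 0.25 rad and y of rail in the frame of tray between -0.08 and 0.01 m and x of rail in the frame of tray between -0.055 and 0.055 m and z of brace in the frame of tray between -0.002 and 0.012 m and angle between brace's own z axis and vertical below 0.15 rad and y of brace in the frame of tray between 0.08 and 0.14 m and x of brace in the frame of tray between -0.055 and 0.055 m and linear speed of each of rail, brace below 0.02 m/s); the robot touches nothing.
It fails at once if the rail is dropped (let go and falling faster than 0.7 m/s, a fall of some 25 mm) (linear speed of rail above 0.7 m/s and contact force between the fingers and rail below 0.05 N).
It also fails if it takes over 56 s, if anything falls off the work surface, if the arm or the gripper's body presses on something with over 40 N, if the wrist force passes 120 N, or if a joint passes its speed limit or range.

## Working session

There is one attempt and no reset: what is moved stays moved. The work goes in short steps, each a Python script; the robot and the scene stay as the last script left them, time stands still between calls to the robot, and variables do not carry over. Pictures are saved under pics/ and viewed, at most 10 in all, crops included, and the job is handed in when it is done.

```bash
mkdir -p pics; ls
python3 - <<'E'
from plant import ctrl, optics, monitor, close_job
import cv2,numpy as np
for n in("top","scene"):
    cv2.imwrite(f"pics/{n}0.png",optics.capture(n)[...,::-1])
    c=optics.camera_info(n);print(n,np.round(c["intrinsics"],1).tolist(),np.round(c["world_to_cam"],3).tolist())
print(monitor.current_time(),np.round(monitor.current_eef_rot(),3).tolist())
E
```

```text
pics
plant.py
top [[510.3, 0.0, 325.9], [0.0, 510.3, 235.5], [0.0, 0.0, 1.0]] [[-0.07, -0.998, 0.006, 22.375], [-0.974, 0.067, -0.215, 519.814], [0.214, -0.021, -0.977, 963.676], [0.0, 0.0, 0.0, 1.0]]
scene [[554.1, 0.0, 327.4], [0.0, 554.1, 245.4], [0.0, 0.0, 1.0]] [[-0.394, 0.919, -0.002, 191.486], [0.775, 0.331, -0.538, -357.071], [-0.494, -0.214, -0.843, 1257.261], [0.0, 0.0, 0.0, 1.0]]
0.1 [[-0.901, 0.434, -0.001], [0.434, 0.901, -0.001], [0.0, -0.001, -1.0]]
```

View pics/top0.png

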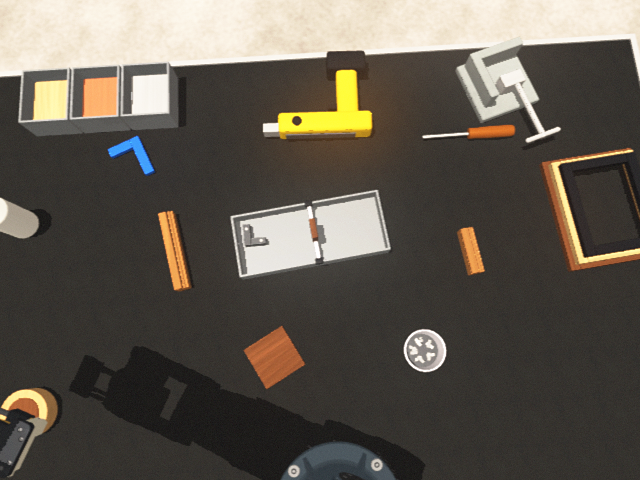

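The top view shows the tray at about (311,234), with its +y end to the left and the brace at (255,236). The divider tab is at (314,229), the long rail at (174,250) and the offcut at (471,250). I'll get coarse positions from these, then refine with the wrist camera.

```bash
cat > h.py <<'E'
from plant import ctrl, optics, monitor, close_job
import cv2,numpy as np
def ray(c,px,z):
    K,T=np.array(c["intrinsics"]),np.array(c["world_to_cam"])
    R,t=T[:3,:3],T[:3,3]; o=-R.T@t
    d=(R.T@np.linalg.inv(K)@np.c_[np.reshape(px,(-1,2)),np.ones(np.size(px)//2)].T).T
    return o+d*((z-o[2])/d[:,2])[:,None]
def down(yaw): # tool y (closing) axis at angle yaw in world
    y=np.array([np.cos(yaw),np.sin(yaw),0]); z=np.array([0,0,-1.]); return np.c_[np.cross(y,z),y,z]
def snap(n,f):
    c=optics.camera_info(n); im=optics.capture(n)[...,::-1].copy(); cv2.imwrite(f"pics/{f}.png",im); return c,im
E
python3 - <<'E'
from h import *
c=optics.camera_info("top")
P=lambda p,z:print(np.round(ray(c,p,z)[:,:2],1).tolist())
P([[232,216],[378,190],[391,250],[241,278]],40)
P([[314,229]],76)
P([[165,211],[183,290]],28)
tr=ray(c,[[232,216],[378,190],[391,250],[241,278]],40).mean(0)
rl=ray(c,[[165,211],[183,290]],28).mean(0)
u=monitor.current_eef_pos()
for nm,p,h in(("tray",tr,330),("rail",rl,300)):
    ctrl.reach([p[0],p[1],h],down(np.arctan2(tr[1]*0+1,0.)+0.0)) if nm=="x" else None
ctrl.reach([rl[0],rl[1],300],down(np.pi/2))
c,im=snap("wrist","w_rail")
print(np.round(np.linalg.inv(np.array(c["world_to_cam"]))[:3,3]),monitor.current_eef_pos(),monitor.current_joint_positions(),monitor.current_time())
E
```

```text
[[577.6, 174.9], [612.6, -128.5], [484.7, -143.2], [448.7, 160.9]]
[[530.4, 9.2]]
[[601.0, 315.0], [434.3, 279.5]]
[449. 297. 466.] [516.98077664 297.99276418 299.70717913] [ 4.44801582e-01  3.71228096e-01  1.42024301e+00  1.88426781e-04
  1.35066608e+00 -1.12674064e+00] 1.475
```

View pics/w_rail.png

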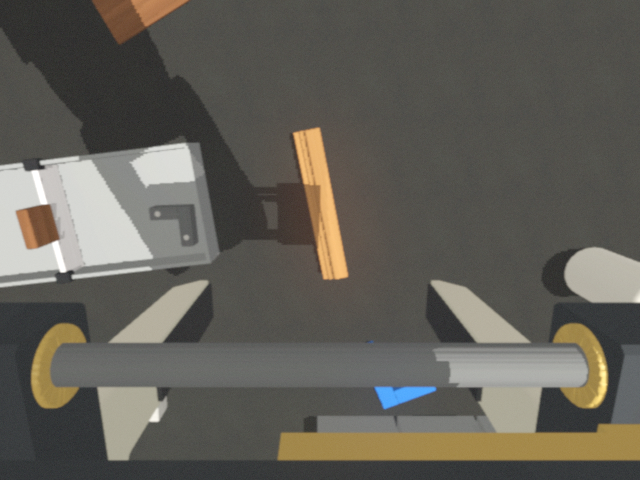

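The wrist view shows the rail standing clear, with corners near (294,132), (320,128), (348,276) and (324,279). The tab is at (38,227) and the brace is flat at (175,222). Next I'll fit the rail and move over the tab.

Run:
```python
from h import *
c=optics.camera_info("wrist"); im=cv2.imread("pics/w_rail.png")
hsv=cv2.cvtColor(im,cv2.COLOR_BGR2HSV)
m=cv2.inRange(hsv,(5,90,60),(25,255,255)); m[:, :250]=0;m[:,380:]=0;m[:100]=0;m[300:]=0
m=cv2.morphologyEx(m,cv2.MORPH_CLOSE,np.ones((5,5)))
k=max(cv2.findContours(m,0,1)[0],key=cv2.contourArea)
w=ray(c,k.reshape(-1,2).astype(float),24)[:,:2].astype(np.float32)
print(cv2.boundingRect(k),cv2.minAreaRect(w),"box",np.round(cv2.boxPoints(cv2.minAreaRect(w))).tolist())
# over the tray, closing axis along tray y
a=np.arctan2(303.4,-35.)
ctrl.reach([560,9,300],down(a))
c,im=snap("wrist","w_tray"); np.savez("tray.npz",K=c["intrinsics"],T=c["world_to_cam"])
print(a,monitor.current_joint_positions(),monitor.current_time())
```

```text
(292, 127, 57, 153) ((520.4720458984375, 295.84454345703125), (169.01307678222656, 40.397552490234375), 11.272661209106445) box [[434.0, 299.0], [442.0, 260.0], [607.0, 293.0], [599.0, 332.0]]
1.6856479115697713 [-6.49422132e-02  2.99391131e-01  1.51902540e+00  2.27937380e-04
  1.32310338e+00 -1.75188402e+00] 2.65
```

View pics/w_tray.png

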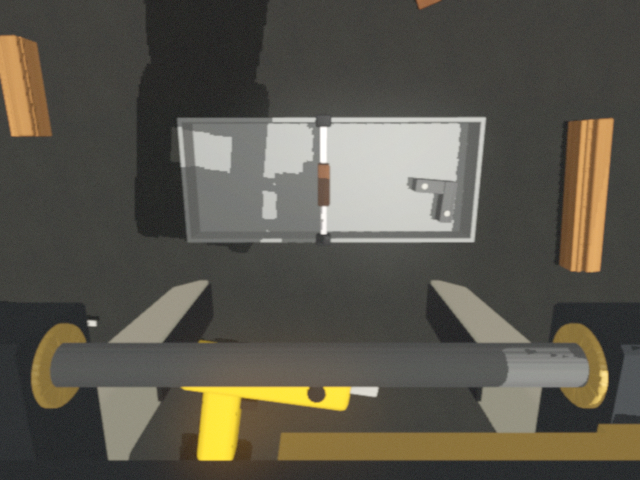

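The tray is square in this view, with outer rim corners at (179,119), (485,118), (475,241) and (188,241). The tab top is around (323,185) and the brace around (437,198). I'll refit the rail with a stricter mask and locate the tab.

Run:
```python
from h import *
c=optics.camera_info("wrist"); im=cv2.imread("pics/w_tray.png"); hsv=cv2.cvtColor(im,cv2.COLOR_BGR2HSV)
q=ray(c,[[179,119],[485,118],[475,241],[188,241]],40)[:,:2]
print("tray",q.round(1).tolist(),np.linalg.norm(np.diff(q,axis=0),axis=1))
yv=(q[1]-q[0])+(q[2]-q[3]); yv/=np.linalg.norm(yv); C=q.mean(0); xv=np.array([yv[1],-yv[0]])
print("C",C,"ang",np.arctan2(yv[1],yv[0]))
m=cv2.inRange(hsv,(0,80,40),(25,255,255)); m[:,:300]=0;m[:,350:]=0;m[:150]=0;m[220:]=0
k=max(cv2.findContours(m,0,1)[0],key=cv2.contourArea); print(cv2.boundingRect(k))
w=ray(c,k.reshape(-1,2).astype(float),76)[:,:2]; r=cv2.minAreaRect(w.astype(np.float32)); print("tab",r,"in tray",(np.array(r[0])-C)@xv,(np.array(r[0])-C)@yv)
b=ray(c,[[437,200]],20)[0,:2]-C; print("brace",b@xv,b@yv)
# rail: two views
p=np.array([[294,132],[320,128],[348,276],[324,279]],float)
ctrl_c={"intrinsics":c["intrinsics"]}
im=cv2.imread("pics/w_rail.png"); hsv=cv2.cvtColor(im,cv2.COLOR_BGR2HSV)
print([hsv[r,285:360:3].tolist() for r in(170,)])
m=cv2.inRange(hsv,(5,110,140),(25,255,255)); m[:, :250]=0;m[:,380:]=0;m[:100]=0;m[300:]=0
for r in range(140,280,15):
    x=np.where(m[r])[0]; print(r,x.min(),x.max(),end="; ")
```

```text
tray [[487.7, -139.0], [451.3, 164.8], [576.9, 181.2], [612.4, -125.3]] [305.90744296 126.6224429  308.49788205]
C [532.07986372  20.42064915] ang 1.688091549874123
(318, 164, 11, 41)
tab ((531.8473510742188, 10.84396743774414), (37.86915588378906, 9.462735176086426), 6.943480968475342) in tray -1.3516400399525088 -9.483668275820994
brace 21.7843326480056 116.29228041932915
[[[15, 38, 93], [21, 45, 91], [17, 44, 92], [16, 46, 95], [5, 49, 88], [14, 127, 135], [17, 127, 245], [16, 134, 219], [17, 131, 232], [16, 139, 191], [17, 130, 234], [17, 130, 236], [17, 129, 236], [17, 126, 238], [16, 132, 209], [13, 52, 94], [13, 48, 101], [11, 54, 95], [14, 54, 95], [13, 48, 96], [16, 48, 91], [13, 44, 92], [16, 41, 93], [15, 45, 91], [19, 44, 92]]]
140 294 322; 155 298 325; 170 301 328; 185 305 330; 200 308 333; 215 311 336; 230 314 339; 245 317 342; 260 319 345; 275 322 347;
```

Run:
```python
from h import *
# rail from first wrist picture, camera rigid to tool
c=optics.camera_info("wrist"); T=np.array(c["world_to_cam"]); E=np.eye(4);E[:3,:3]=monitor.current_eef_rot();E[:3,3]=monitor.current_eef_pos()
ct=T@E
E2=np.eye(4);E2[:3,:3]=down(np.pi/2);E2[:3,3]=[516.98,297.99,299.71]
c2=dict(c,world_to_cam=ct@np.linalg.inv(E2))
im=cv2.imread("pics/w_rail.png"); hsv=cv2.cvtColor(im,cv2.COLOR_BGR2HSV)
m=cv2.inRange(hsv,(5,110,130),(25,255,255)); m[:, :250]=0;m[:,380:]=0;m[:100]=0;m[300:]=0
m=cv2.morphologyEx(m,cv2.MORPH_OPEN,np.ones((3,3)))
k=max(cv2.findContours(m,0,1)[0],key=cv2.contourArea)
print("rail",cv2.minAreaRect(ray(c2,k.reshape(-1,2).astype(float),26)[:,:2].astype(np.float32)))
a=1.688; yv=np.array([np.cos(a),np.sin(a),0]); R=down(a)
t=np.array([531.8,10.8,46.])
ctrl.command_gripper(.5)
ctrl.reach(t+[0,0,60],R); ctrl.move_l(t)
ctrl.command_gripper(0.); print("w",monitor.current_width()*93,monitor.current_gripper_force())
ctrl.move_l(t+yv*59,max_speed=80); print(monitor.current_ft_force(),monitor.current_width()*93)
ctrl.command_gripper(.5); ctrl.move_l(t+yv*59+[0,0,80])
ctrl.reach([560,9,300],R); snap("wrist","w_tray2"); print(monitor.current_time())
for y in(a-np.pi/2,a+np.pi/2): print(ctrl.inverse_kinematics([538,-31,20],down(y)))
for s in(0,np.pi): print(ctrl.inverse_kinematics([520,297,20],down(1.77+s)))
```

```text
rail ((519.3269653320312, 300.8309631347656), (167.84536743164062, 29.520925521850586), 11.253686904907227)
w 11.774595976916578 30.00057578086853
[-1.18552066  2.46962457  5.38653304] 11.767822805110212
8.6833
[-1.43952714e-01  6.17632332e-01  1.81346846e+00 -4.44089210e-16
  7.10491864e-01 -2.61156387e-01]
None
[ 4.41210583e-01  6.95916505e-01  1.64888417e+00 -4.44089210e-16
  7.96791984e-01 -1.32878942e+00]
[ 4.41210583e-01  6.95916505e-01  1.64888417e+00 -4.44089210e-16
  7.96791984e-01  1.81280324e+00]
```

View pics/w_tray2.png

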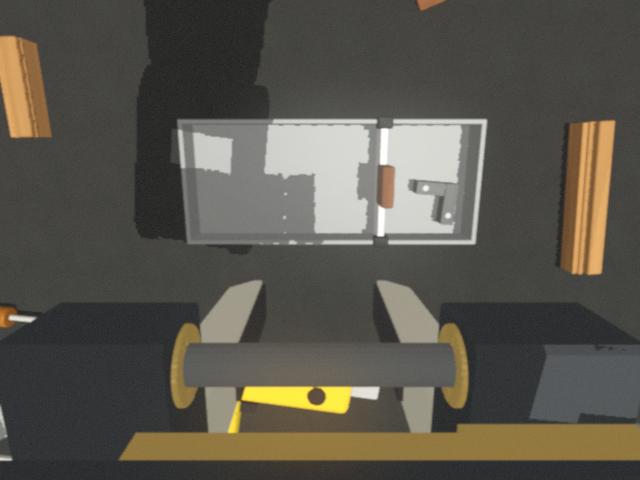

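The divider now stands at about +49 with the brace still flat at (437,200). Now I'll grasp the rail and lift it.

Run:
```python
from h import *
R=down(1.767); g=np.array([519.3,300.8,5.])
ctrl.command_gripper(.7)
ctrl.reach(g+[0,0,70],R); ctrl.move_l(g,max_speed=80)
ctrl.command_gripper(0.); print("w",monitor.current_width()*93,monitor.current_gripper_force(),monitor.current_ft_force())
ctrl.move_l(g+[0,0,160],max_speed=100); print(monitor.current_width()*93,monitor.current_ft_force(),monitor.current_wrist_torque())
ctrl.reach([538.2,-31.2,160],down(0.117))
print(monitor.current_width()*93,monitor.current_time(),monitor.current_eef_pos())
snap("top","t_hold"); im=cv2.imread("pics/t_hold.png")[130:330,150:450]; cv2.imwrite("pics/t_hold_c.png",cv2.resize(im,None,fx=2.5,fy=2.5))
snap("wrist","w_hold")
```

```text
w 27.418189831243136 30.000717043876648 [ 0.38308229 -0.20771975  0.85780976]
27.74793811384173 [ 0.17658252  0.50049525 -0.49924727] [0.01930495 0.01773946 0.02004561]
27.70949414361969 15.325 [538.33268901 -30.57871563 159.96133645]
```

View pics/w_hold.png

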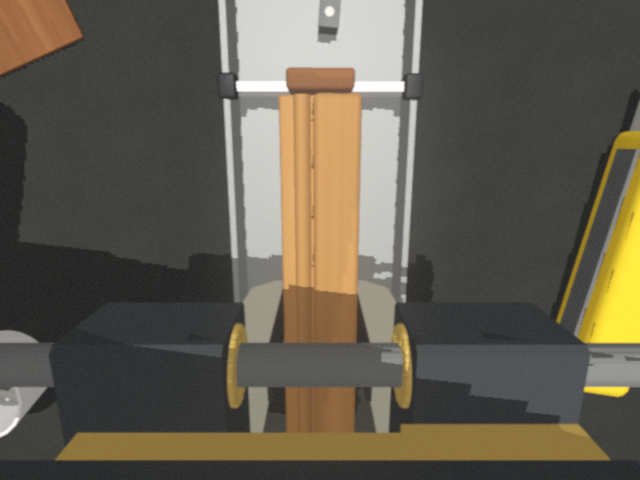

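View pics/t_hold_c.png

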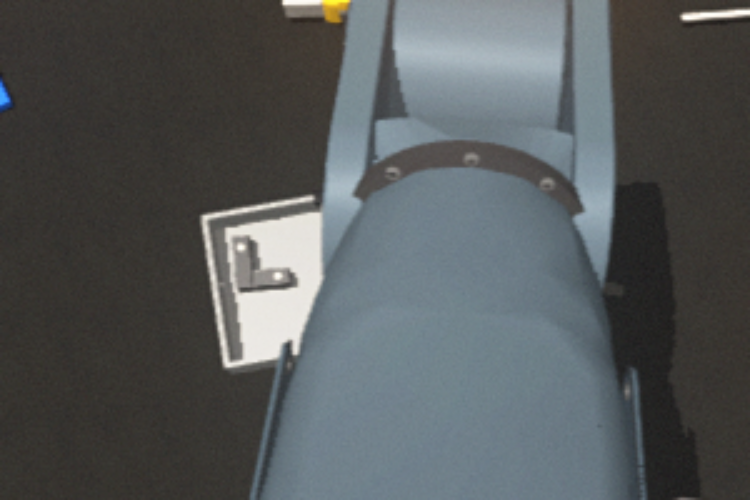

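The wrist view shows the rail held straight along the tray, with its near end at row 95. The tab is at rows 68-92 and the sheet at row 87. I'll check the end clearance numerically, then lower it.

Run:
```python
from h import *
c=optics.camera_info("wrist"); C=np.array([532.1,20.4]); yv=np.array([np.cos(1.688),np.sin(1.688)])
f=lambda p,z:(ray(c,[p],z)[0,:2]-C)@yv
e=f([320,95],182); d=f([270,87],40); print("rail end",e,"sheet",d)
s=e-82.5+51.5; print("rail centre",e-82.5)
if abs(s)>15: raise SystemExit("check")
p=np.array([538.2,-31.2,0.]); p[:2]-=yv*s
h=lambda z:p+[0,0,z]
ctrl.move_l(h(160),max_speed=50); ctrl.move_l(h(25),max_speed=80)
print(monitor.current_ft_force())
for z in(14,11,10,9,8.5,8):
    ctrl.move_l(h(z),max_speed=20); F=monitor.current_ft_force(); print(z,F.round(2))
    if F[2]>4: break
ctrl.command_gripper(.5); ctrl.dwell(.3)
ctrl.move_l(h(160),max_speed=100)
ctrl.reach([560,9,300],down(1.688)); snap("wrist","w_end"); print(monitor.current_time())
```

```text
rail end 30.73651586051734 sheet 50.44505778178983
rail centre -51.76348413948266
[-0.57045184 -0.09561815 -1.09013462]
14 [ 0.19  0.72 -0.63]
11 [-0.01  0.14 -1.13]
10 [ 0.1  -0.52 -0.77]
9 [-0.05  0.27 -0.76]
8.5 [-2.69 -0.53  7.64]
23.1667
```

View pics/w_end.png

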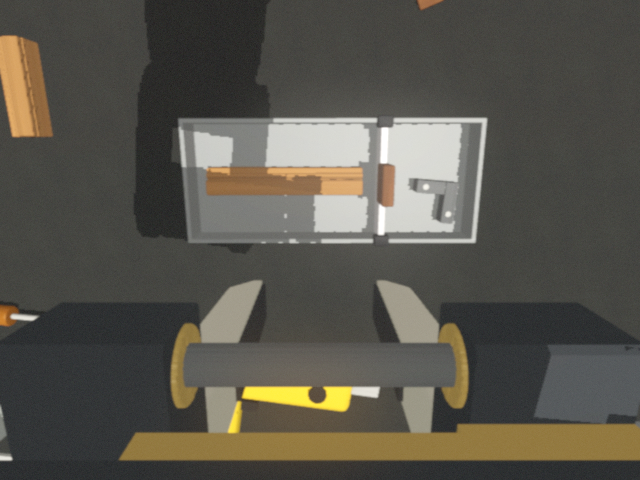

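The rail lies flat in the -y bay, from (207,181) to (363,181) and parallel to the tray. The divider is at column 380 and the brace is undisturbed, so I'm handing in.

```bash
python3 -c "
from plant import ctrl, optics, monitor, close_job
print(close_job())"
```

```text
the job is handed in; nothing more can be done
None
```

I slid the divider to about +50 mm, set the long rail down flat and lengthways in the -y bay, and left the brace flat and undisturbed in its own bay. I handed the job in at about 23 s, and no verdict came back.

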